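Turn the gas manifold ports-up and lay it in its cradle

ROBOT

A 6-joint arm with a two-finger parallel gripper is mounted at the origin on a cart in front of the work surface, level with it; the furniture and walls round the work are solid. World frame = base frame: x ahead of the robot, y to its left, z up, the work surface at z = 0. Lengths are in m, angles in rad, forces in N, time in s.
With the tool pointing down it reaches from about 0.35 to 0.875 m from the base axis. Payload 4.2 kg.
Tool frame: the origin (TCP) lies on the centre line of the jaws, within the pads' length; the fingertips stand 25 mm ahead of it and the grasp point (between the pads) lies 6 mm ahead of it; z points along the fingers, y is the line along which they close (so a half turn about z gives the same grasp; the last joint's range is limited). The gripper opens to 85 mm and grips with 20 to 120 N. Pads are 22 mm wide; open, the fingers measure 114 mm over their backs; the gripper's body (76 mm by 85 mm) begins 54 mm behind the grasp point. The pads swing forward as they close: fully open they stand 13 mm farther back than shut.
Start: joints at [1.516, 0.385, 0.008, 0, -1.194, -0.259], TCP at [0.193, 0.594, 0.256] pointing down, gripper open.
Joint ranges: [-3.14, 3.14], [-1.21, 2.06], [-1.07, 1.41], [-3.16, 2.05], [-2.99, -0.16], [-3.1, 3.1]. Speed limits (rad/s): [2.79, 2.79, 3.14, 3.14, 3.14, 3.14].

INTERFACE

Orientations are given as a rotation vector (axis times angle).
In Python, from bench import read_state, optics, close_job gives the robot as it stands.
- The arm moves only by the tool arm_command, never from a script. Its argument "plan" is a list of rows, each a list of 3 entries, a list of its own where there are three numbers: the closure, from 0 (fully open) to 1 (shut), then the shift along the tool's x, y, z in cm, then the turn, a rotation vector about the tool's x, y, z in degrees. In form: [[jaw, [x, y, z], [rx, ry, rz]], ...]. A call has exactly 5 rows; each row is the pose to reach, as a shift and turn from the pose commanded when the call began, along the tool's axes at that moment; what a row does not reach only later rows make up. A row lasts 1/10 s, in which the tool goes at most 50 mm and 8.59 degrees, less where a joint would pass 70% of its speed; a pose out of reach is approached as far as the arm can. A call with a gripper value outside its range is refused whole. The fingers move at their own pace and stop on an object; "grip_force" is the grip in N (left out, the last holds). Time passes only in rows, so rows that repeat a pose let the fingers close, or fill a call up. It gives the time, the measured TCP pose, the force, the opening and the grip force at its end, in the units of the state.
- read_state(): the state, without advancing time (a new reading comes with each control period).
- optics.camera(name): name is "side" or "top"; returns the picture (420x560x3 uint8, red, green, blue); there is no depth.
- optics.camera_model(name): a dict with "intrinsics" (3x3 intrinsics, pixels), "pose" (4x4, takes a point from camera to world coordinates). Camera axes: x right, y down, z forward; pixel columns grow to the right and rows downward; lengths in m; the calibration is good to about 2 mm. A picture is of the moment at which its call begins. camera_model takes no time and is no camera call.
- close_job(): hands the job in; it is judged then, once.
The state is a dict: "clock": time; "joints": joint angles; "qvel": joint speeds; "joint_torque": joint torques, N m; "tool_pos": TCP position; "eef_rot": TCP orientation; "contact_force": force on the tool from outside, world axes, zero at the start; "wrist_torque": the same for the moment, N m; "opening": opening from 0.0 (shut) to 1.0 (fully open); "gripper_force": force on a finger pad.
Only numpy, scipy, OpenCV 4.12 (cv2) and the standard library are available. Lean on these libraries where they do the work, as an engineer would, in place of code of your own. Each camera call takes 0.05 s, during which the arm holds its last target. There are 200 camera calls.

TASK

The hexagonal aluminium gas manifold is lying on the rubber mat with its blue ported face turned down to one side. Roll it over on the mat, flat by flat, until the blue face with the three ports is on top and it lies still, and only then lift it, keeping that face up, and lay it down fully home and centred in the two saddles of its cradle, either way round. Let go of it, and do not knock over or shift the nose cones, the connector and the syringe nearby.

Things in the scene. Friction and masses are not known exactly. Their poses are not given: they have to be found in the camera images.
- manifold_center (a point): Centre of the manifold, a hexagonal aluminium bar 120 mm long, 44 mm across flats, 50.8 across corners, flats 25.4 wide, about 0.45 kg; 22 mm above the mat when lying on a flat. x runs along the bar, z is the outward normal of the ported face (straight up = ported face on top). Pushed sideways above mid-height it tips over its far lower edge onto the next flat, moving 25.4 mm.
- manifold_ports (a point): Middle of the manifold's ported face, 22 mm from its centre: blue with three flush black-and-white ports. Its two neighbour faces each bear a thin blue line; the other three are bare. At the start it is one of the two overhanging lower side faces, with a lined face visible above it: rolling two flats away from that side brings it up. Axes as at the centre.
- cradle_seat (a point): Where the manifold's centre comes when home in the cradle, 52 mm above the bench; x along the channel, z up. Each saddle is shaped like the lower part of the hexagon: flat floor 30 mm above the bench, side walls sloping outward at 60 degrees to the horizontal, 14 mm deep, 1 mm clearance. The bar lies in it on a flat; its side corners stand above the walls.
- cradle: The cradle, fixed to the bench: dark base plate 130 x 90 mm, 8 mm thick, with two grey saddles, each 16 mm long and 66 mm wide, 44 mm tall over the bench, centred 42 mm either side of the middle. The 68 mm between the saddles is open for the fingers. Origin: middle of the underside; x along the channel.
- nose_cone_0: white nose cone, 43 mm wide, 63 mm tall, standing; origin at the centre of its underside; leave alone
- nose_cone_1: light blue nose cone, 34 mm wide, 49 mm tall, standing; origin at the centre of its underside; leave alone
- reducer: lilac tube connector, 26 mm wide, 40 mm tall, standing; origin at the centre of its underside; leave alone
- syringe_10ml: clear syringe, 36 x 109 x 18 mm, lying; origin at the centre of its underside; leave alone
- mat: Dark teal silicone mat on the bench, fixed, 300 x 300 mm and 3 mm thick, on which the manifold starts and rolls; grippy (friction about 1, the bare bench about 0.6). Origin: middle of the underside, at bench level; axes parallel to its sides.
There are look-alikes about, which are no part of the job. Of the things that look like the cradle, take the one that is nearest to the robot's base at the start.

How it is judged:
By the outcome, as a careful person would: the job done as asked, in the order asked, and still so for the second after the job is handed in, with the robot touching nothing.
It also fails if it takes over 61 s, if anything falls off the work surface, if the arm or the gripper's body presses on something with over 40 N, if the wrist force passes 120 N, or if a joint passes its speed limit or range.

## Working session

There is one attempt and no reset: what is moved stays moved. The work goes in short steps, Python scripts to look and compute and a tool call to move; the robot and the scene stay as the last step left them, time stands still between calls to the robot, and variables do not carry over. Pictures are saved under pics/ and viewed, at most 10 in all, crops included, and the job is handed in when it is done.

Besides the shell and the picture viewer there is one more tool, called after "Request:" as name([rows], argument=value, ...), one row to a line, values as JSON. arm_command: Moves the arm, as the interface text tells. Its arguments: {"type":"object","properties":{"plan":{"type":"array"},"grip_force":{"type":"number"}},"required":["plan"]}

```bash
mkdir -p pics; ls; python3 - <<'E'
from bench import read_state, optics
import cv2,numpy as np
for n in("side","top"):
    im=optics.camera(n); cv2.imwrite(f"pics/{n}0.png",im[:,:,::-1])
    m=optics.camera_model(n); print(n,np.round(m["intrinsics"],1).tolist(),np.round(m["pose"],4).tolist())
s=read_state()
for k in s: print(k,np.round(s[k],4).tolist())
E
```

```text
pics
side [[386.7, 0.0, 281.3], [0.0, 386.7, 208.5], [0.0, 0.0, 1.0]] [[0.89, -0.2357, 0.3904, 0.0297], [-0.456, -0.4621, 0.7606, -0.9286], [0.0011, -0.8549, -0.5187, 0.698], [0.0, 0.0, 0.0, 1.0]]
top [[517.0, 0.0, 287.6], [0.0, 517.0, 205.3], [0.0, 0.0, 1.0]] [[-0.3752, -0.808, 0.4543, -0.3657], [-0.9269, 0.3242, -0.1889, 0.4182], [0.0054, -0.4919, -0.8706, 1.7816], [0.0, 0.0, 0.0, 1.0]]
clock 0.1
joints [1.5156, 0.3855, 0.0068, -0.0004, -1.194, -0.2586]
qvel [0.0011, -0.001, 0.0032, 0.0017, 0.0008, 0.0002]
joint_torque [-0.0009, -39.3323, 18.8927, 4.1979, -0.0026, 0.0]
tool_pos [0.1928, 0.5941, 0.2553]
eef_rot [3.1011, -0.4908, -0.0003]
contact_force [0.1557, 0.8829, 0.8328]
wrist_torque [-0.0053, 0.0057, 0.0033]
gripper_force 0.0
opening 0.9985
```

View pics/top0.png

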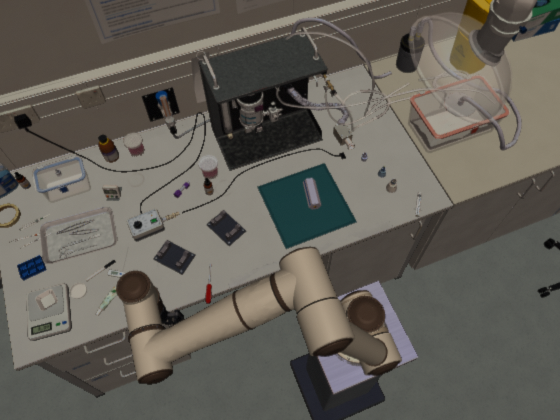

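View pics/side0.png

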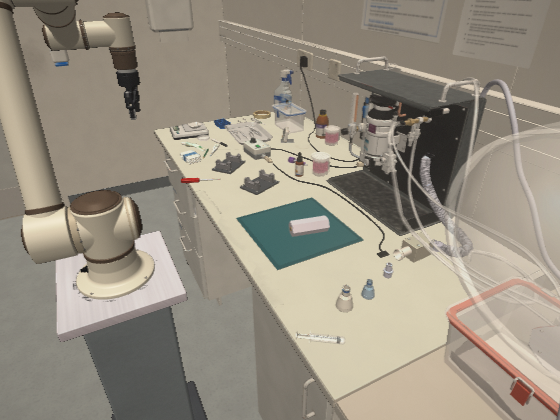

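Top view: the manifold is at (313,192) on the mat and the two cradle-like objects are at (227,227) and (175,256). Next I'll locate these on the bench plane and check one enlarged crop.

```bash
cat > h.py <<'E'
import numpy as np,cv2
from bench import read_state, optics
from scipy.spatial.transform import Rotation as R
M={n:optics.camera_model(n) for n in("side","top")}
def back(n,uv,z):
    m=M[n];P=np.array(m["pose"]);d=P[:3,:3]@np.linalg.solve(m["intrinsics"],[uv[0],uv[1],1.])
    return P[:3,3]+d*(z-P[2,3])/d[2]
def proj(n,X):
    m=M[n];P=np.array(m["pose"]);c=(np.atleast_2d(X)-P[:3,3])@P[:3,:3];q=c@np.array(m["intrinsics"]).T
    return q[:,:2]/q[:,2:]
def crop(im,x0,y0,w,h,s): return cv2.resize(im[y0:y0+h,x0:x0+w],None,fx=s,fy=s,interpolation=cv2.INTER_CUBIC)
E
python3 - <<'E'
from h import *
for n,l in(("top",[(227,227),(175,256),(313,192),(392,186),(382,172),(365,156),(418,204)]),("side",[(260,183),(229,162),(309,226),(345,300),(368,290),(388,270),(320,338)])):
    for uv in l: p=back(n,uv,.02); print(n,uv,p.round(3),np.hypot(*p[:2]).round(3))
t=cv2.imread("pics/top0.png");s=cv2.imread("pics/side0.png")
a=crop(t,140,150,220,130,3.6);b=crop(s,200,140,180,140,3.6)
b=crop(s,200,140,220,36*3+20,3.6)
o=np.vstack([crop(t,140,160,225,120,3.5),crop(s,200,145,225,50,3.5)])
o=np.vstack([crop(t,145,160,220,115,3.6)[:,:790],crop(s,205,145,220,50,3.6)[:,:790]])
cv2.imwrite("pics/c1.png",o)
cv2.imwrite("pics/c2.png",np.hstack([crop(s,280,205,60,40,6),crop(t,295,170,40,40,6)]))
E
```

```text
top (227, 227) [0.552 0.286 0.02 ] 0.622
top (175, 256) [0.509 0.504 0.02 ] 0.716
top (313, 192) [ 0.572 -0.081  0.02 ] 0.578
top (392, 186) [ 0.48  -0.385  0.02 ] 0.616
top (382, 172) [ 0.555 -0.379  0.02 ] 0.672
top (365, 156) [ 0.652 -0.35   0.02 ] 0.739
top (418, 204) [ 0.368 -0.441  0.02 ] 0.575
side (260, 183) [0.553 0.268 0.02 ] 0.614
side (229, 162) [0.516 0.502 0.02 ] 0.72
side (309, 226) [ 0.569 -0.069  0.02 ] 0.573
side (345, 300) [ 0.482 -0.387  0.02 ] 0.618
side (368, 290) [ 0.554 -0.384  0.02 ] 0.674
side (388, 270) [ 0.65  -0.347  0.02 ] 0.737
side (320, 338) [ 0.367 -0.457  0.02 ] 0.586
```

View pics/c1.png

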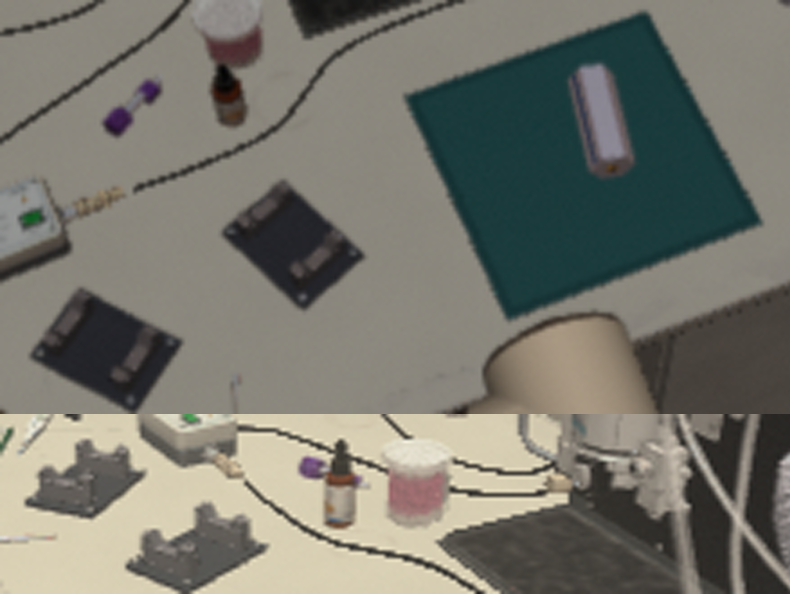

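View pics/c2.png

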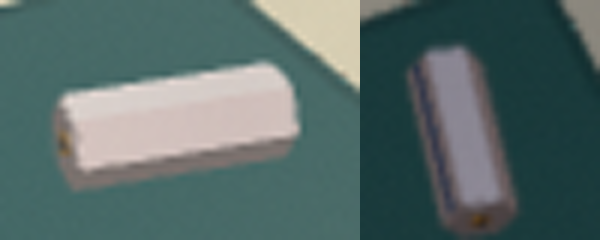

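The two candidates are at top px (227,227), about 0.62 m from the base, and (175,256), about 0.72 m. They look alike, so by the nearest-to-base rule the one at (227,227) is the target, and the crop confirms it has a dark plate and two grey saddles. On the manifold, the blue line is on the +y (left) side in the top view. The ported face is therefore low on the +y side, and the roll goes two flats toward -y.

Next I'll fit the poses from silhouettes.

```bash
cat > fit.py <<'E'
from h import *
from scipy.optimize import minimize
S=8
def bar(p,z=.025):
    a=np.deg2rad(np.arange(0,360,60));r=.0254
    v=np.array([[l,r*np.cos(t),r*np.sin(t)] for l in(-.06,.06) for t in a])
    return [v@R.from_euler('z',p[2]).as_matrix().T+[p[0],p[1],z]]
def box(cx,lx,ly,z0,z1): return np.array([[cx+i*lx/2,j*ly/2,z] for i in(-1,1) for j in(-1,1) for z in(z0,z1)])
def cradle(p):
    out=[box(0,.13,.09,0,.008)]
    for c in(-.042,.042):
        for s in(-1,1):
            out.append(np.array([[c+i*.008,s*y,z] for i in(-1,1) for y,z in((0,.008),(.033,.008),(0,.03),(.0133,.03),(.0213,.044),(.033,.044))][:]) if 0 else np.array([[c+i*.008,s*y,z] for i in(-1,1) for y,z in((.0133,.008),(.033,.008),(.0133,.03),(.0213,.044),(.033,.044))]))
        out.append(box(c,.016,.03,.008,.03))
    return [v@R.from_euler('z',p[2]).as_matrix().T+[p[0],p[1],0] for v in out]
def render(n,hulls,win):
    x0,y0,w,h=win;m=np.zeros((h*S,w*S),np.uint8)
    for H in hulls:
        q=((proj(n,H)-[x0,y0]+.5)*S).astype(np.float32)
        cv2.fillConvexPoly(m,np.round(cv2.convexHull(q)).astype(np.int32),255)
    return cv2.resize(m,(w,h),interpolation=cv2.INTER_AREA)/255.
def fit(model,masks,wins,p0,free=True):
    # p = x,y,yaw ; per-camera agreement
    def c(p): return sum(np.abs(render(n,model(p),wins[n])-masks[n]).sum()/masks[n].sum() for n in masks)
    best=None
    for d in np.deg2rad([-8,0,8]):
        s=np.array([[0,0,0],[.01,0,0],[0,.01,0],[0,0,.15]])+p0+[0,0,d]
        r=minimize(c,s[0],method='Nelder-Mead',options=dict(initial_simplex=s,xatol=1e-4,fatol=1e-4))
        if best is None or r.fun<best.fun: best=r
    return best.x,best.fun
def masks(kind,ims,p0,wd):
    out,wins={},{}
    for n in ims:
        c=proj(n,[p0[0],p0[1],.02])[0].astype(int);w=(c[0]-wd,c[1]-wd,2*wd,2*wd);wins[n]=w
        I=ims[n][w[1]:w[1]+w[3],w[0]:w[0]+w[2]].astype(float)
        if kind=="bar": v=I[...,0]-.5*(I[...,1]+I[...,2])   # red minus teal
        else: v=-I.sum(2)
        v=cv2.normalize(v,None,0,255,cv2.NORM_MINMAX).astype(np.uint8)
        _,m=cv2.threshold(v,0,255,cv2.THRESH_OTSU)
        k,lab,st,ct=cv2.connectedComponentsWithStats(m)
        l=np.argmax([st[i,4]*(np.hypot(*(ct[i]-wd))<wd*.6) if i else 0 for i in range(k)])
        out[n]=(lab==l).astype(float)
    return out,wins
def run(kind,model,p0,wd,ims,tag):
    mk,w=masks(kind,ims,p0,wd)
    rs={}
    for sub in(("top","side"),("top",),("side",)):
        rs[sub]=fit(model,{n:mk[n] for n in sub},w,p0)
        print(tag,sub,rs[sub][0][:2].round(4),np.rad2deg(rs[sub][0][2]).round(1),round(rs[sub][1],3))
    p=rs[("top","side")][0];v=[]
    for n in("top","side"):
        x0,y0,ww,hh=w[n];s=380//ww
        im=cv2.resize(ims[n][y0:y0+hh,x0:x0+ww,::-1],None,fx=s,fy=s,interpolation=cv2.INTER_CUBIC)
        for H in model(p):
            q=((proj(n,H)-[x0,y0]+.5)*s).astype(np.float32);cv2.polylines(im,[cv2.convexHull(q).astype(np.int32)],True,(0,255,0),1)
        mm=cv2.resize(mk[n].astype(np.uint8),None,fx=s,fy=s,interpolation=cv2.INTER_NEAREST)
        cs,_=cv2.findContours(mm,0,1);cv2.drawContours(im,cs,-1,(0,0,255),1)
        v.append(cv2.resize(im,(380,290)))
    return p,np.hstack(v)
E
python3 - <<'E'
from fit import *
ims={n:cv2.imread(f"pics/{n}0.png")[:,:,::-1] for n in("top","side")}
p,a=run("bar",bar,np.array([.57,-.075,0.]),26,ims,"bar")
q,b=run("cradle",cradle,np.array([.552,.277,-.3]),30,ims,"cradle")
cv2.imwrite("pics/fit.png",np.vstack([a,b]))
for uv in[(258,195),(322,167),(355,212),(288,244)]: print(back("top",uv,.003).round(3))
s=read_state();print(R.from_rotvec(s["eef_rot"]).as_matrix().round(3).tolist())
E
```

```text
bar ('top', 'side') [ 0.5664 -0.0712] -11.5 0.124
bar ('top',) [ 0.5669 -0.0712] -11.6 0.06
bar ('side',) [ 0.566  -0.0719] -10.9 0.059
cradle ('top', 'side') [0.5592 0.2897] 24.0 0.139
cradle ('top',) [0.5598 0.29  ] 24.0 0.042
cradle ('side',) [0.5581 0.2885] 23.7 0.091
[0.65  0.124 0.003]
[ 0.678 -0.168  0.003]
[ 0.436 -0.202  0.003]
[0.406 0.094 0.003]
[[0.951, -0.309, -0.0], [-0.309, -0.951, -0.002], [0.0, 0.002, -1.0]]
```

View pics/fit.png

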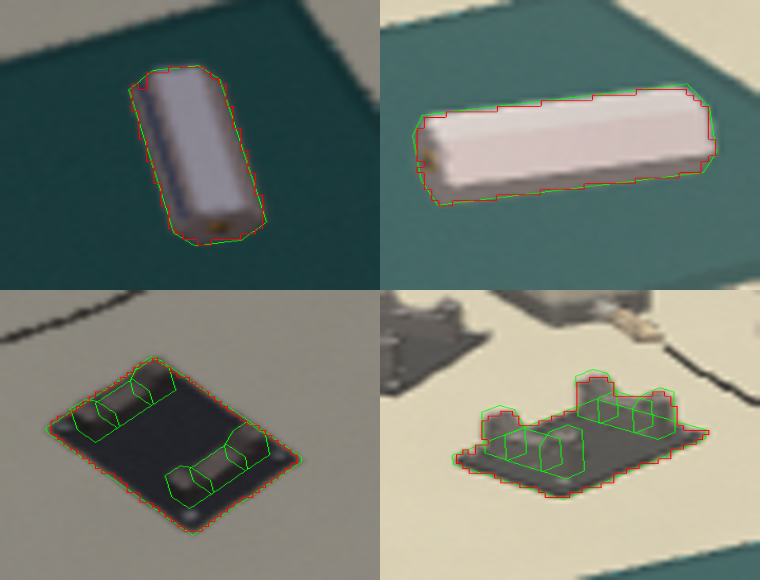

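The fits overlay well in both cameras. The bar is at (0.566,-0.0715) with yaw -11.5°, and the cradle is at (0.559,0.2895) with yaw 24°. I'll move toward the push start with the fingers shut and the tool's x axis along the roll direction.

```bash
cat > go.py <<'E'
# usage: go.py x y z yaw_deg(of tool x): shift in tool cm + rz deg from present pose
import sys; from h import *
s=read_state();T=R.from_rotvec(s["eef_rot"]);x,y,z,w=map(float,sys.argv[1:5])
G=R.from_euler('z',w,degrees=True)*R.from_euler('x',180,degrees=True)
print("shift cm",(100*T.inv().apply(np.array([x,y,z])-s["tool_pos"])).round(2),"turn",np.rad2deg((T.inv()*G).as_rotvec()).round(1))
print("tcp",np.round(s["tool_pos"],4),"yaw",np.rad2deg(np.arctan2(*T.as_matrix()[[1,0],0])).round(1),"F",np.round(s["contact_force"],1),"t",round(s["clock"],2),"j",np.round(s["joints"],2))
E
python3 go.py .575 -.027 .13 -101.5
```

```text
shift cm [55.53 47.24 12.63] turn [ 0.1 -0.1 83.5]
tcp [0.1928 0.5941 0.2553] yaw -18.0 F [0.2 0.9 0.8] t 0.1 j [ 1.52  0.39  0.01 -0.   -1.19 -0.26]
```

Request:
arm_command([
  [1, [3.7, 3.1, 0.8], [0, 0, 8]],
  [1, [7.4, 6.2, 1.6], [0, 0, 16]],
  [1, [11.1, 9.3, 2.4], [0, 0, 24]],
  [1, [14.8, 12.4, 3.2], [0, 0, 32]],
  [1, [18.5, 15.5, 4], [0, 0, 40]],
], grip_force=40)

```text
clock: 0.6
tool_pos: [0.3215, 0.388, 0.2158]
eef_rot: [2.744, -1.529, -0.0]
contact_force: [0.4, 0.7, -0.0]
opening: 0.141
gripper_force: 0.0
```

```bash
python3 go.py .575 -.027 .13 -101.5
```

```text
shift cm [48.63  0.25  8.59] turn [ 0.  -0.  43.2]
tcp [0.3215 0.388  0.2158] yaw -58.3 F [ 0.4  0.7 -0. ] t 0.6 j [ 1.2   0.22 -0.34 -0.   -1.01 -0.65]
```

Request:
arm_command([
  [1, [4.8, 0, 0.8], [0, 0, 8.5]],
  [1, [9.6, 0, 1.6], [0, 0, 17]],
  [1, [14.4, 0.1, 2.4], [0, 0, 25.5]],
  [1, [19.2, 0.1, 3.2], [0, 0, 34]],
  [1, [24, 0.1, 4], [0, 0, 42.5]],
])

```text
clock: 1.1
tool_pos: [0.4479, 0.1841, 0.176]
eef_rot: [2.002, -2.421, -0.0]
contact_force: [1.2, 1.6, -0.5]
opening: 0.002
gripper_force: 0.0
```

```bash
python3 go.py .575 -.0274 .10 -101.5
```

```text
shift cm [ 18.39 -16.45   7.6 ] turn [0.  0.  0.7]
tcp [0.4479 0.1841 0.176 ] yaw -100.8 F [ 1.2  1.6 -0.5] t 1.1 j [ 0.73  0.23 -0.44 -0.   -0.9  -0.91]
```

Request:
arm_command([
  [1, [4, -3.4, 1.2], [0, 0, 0.5]],
  [1, [8, -6.8, 2.4], [0, 0, 0.5]],
  [1, [12, -10.2, 3.6], [0, 0, 0.5]],
  [1, [16, -13.6, 5], [0, 0, 0.5]],
  [1, [18, -16.2, 6.4], [0, 0, 0.5]],
])

```text
clock: 1.6
tool_pos: [0.5739, -0.0218, 0.1125]
eef_rot: [-1.998, 2.424, -0.0]
contact_force: [0.5, 0.7, -0.1]
opening: 0.002
gripper_force: 0.0
```

```bash
python3 go.py .575 -.0274 .066 -101.5
```

```text
shift cm [ 0.53 -0.22  4.65] turn [-0.   0.   0.5]
tcp [ 0.5739 -0.0218  0.1125] yaw -101.0 F [ 0.5  0.7 -0.1] t 1.6 j [ 0.24  0.44 -0.3  -0.   -0.83 -0.44]
```

Request:
arm_command([
  [1, [0.4, -0.1, 2.4], [0, 0, 0.4]],
  [1, [0.4, -0.1, 4.6], [0, 0, 0.4]],
  [1, [0.4, -0.1, 4.6], [0, 0, 0.4]],
  [1, [1.2, -0.1, 4.6], [0, 0, 0.4]],
  [1, [1.6, -0.1, 4.6], [0, 0, 0.4]],
])

```text
clock: 2.1
tool_pos: [0.5718, -0.0356, 0.068]
eef_rot: [-1.99, 2.429, -0.002]
contact_force: [0.0, 0.2, 1.0]
opening: 0.004
gripper_force: 0.0
```

```bash
python3 go.py .5714 -.0448 .066 -101.5; python3 - <<'E'
from h import *
t=optics.camera("top");s=optics.camera("side")
cv2.imwrite("pics/p1.png",np.hstack([crop(t,270,140,80,80,5),crop(s,270,160,80,80,5)])[:,:,::-1])
E
```

```text
shift cm [ 0.9  -0.14  0.2 ] turn [-0.1  0.   0.2]
tcp [ 0.5718 -0.0356  0.068 ] yaw -101.3 F [0.  0.2 1. ] t 2.1 j [ 0.22  0.5  -0.35  0.   -0.72 -0.42]
```

View pics/p1.png

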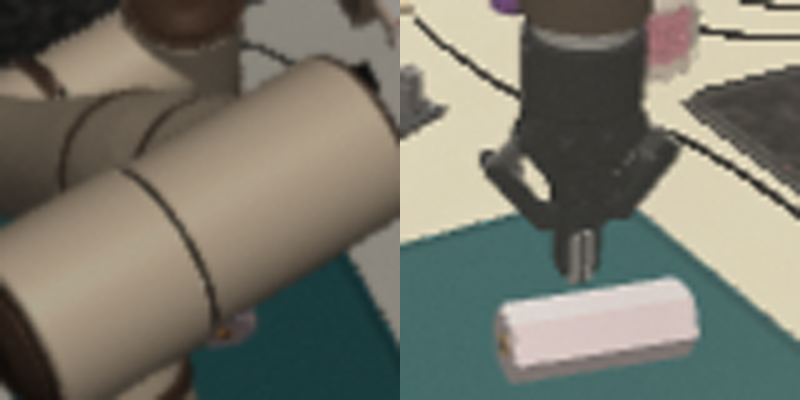

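The side view shows the closed fingers behind the bar's +y side, close to its middle. Now I'll make contact and then follow the arc.

Request:
arm_command([
  [1, [0.2, -0.1, 0.1], [0, 0, 0.2]],
  [1, [0.4, -0.1, 0.1], [0, 0, 0.2]],
  [1, [0.6, -0.1, 0.1], [0, 0, 0.2]],
  [1, [0.7, -0.1, 0.1], [0, 0, 0.2]],
  [1, [0.7, -0.1, 0.1], [0, 0, 0.2]],
])

```text
clock: 2.7
tool_pos: [0.5707, -0.0427, 0.0657]
eef_rot: [1.986, -2.434, -0.0]
contact_force: [0.1, 0.6, 0.6]
opening: -0.001
gripper_force: 0.0
```

```bash
python3 go.py .5714 -.0448 .066 -101.5
```

```text
shift cm [ 0.19 -0.11 -0.03] turn [ 0.  -0.  -0.1]
tcp [ 0.5707 -0.0427  0.0657] yaw -101.6 F [0.1 0.6 0.6] t 2.7 j [ 0.21  0.5  -0.35  0.   -0.72 -0.41]
```

Request:
arm_command([
  [1, [0.4, -0.1, 0], [0, 0, 0]],
  [1, [0.9, -0.1, -0.3], [0, 0, 0]],
  [1, [1.5, -0.1, -0.5], [0, 0, 0]],
  [1, [2.1, -0.1, -0.7], [0, 0, 0]],
  [1, [2.6, -0.1, -0.75], [0, 0, 0]],
])

```text
clock: 3.2
tool_pos: [0.5666, -0.069, 0.0744]
eef_rot: [-1.986, 2.434, -0.001]
contact_force: [-2.7, 1.8, 8.4]
opening: -0.003
gripper_force: 4.0
```

```bash
python3 go.py .566 -.0715 .072 -101.5; python3 - <<'E'
from h import *
s=optics.camera("side")
cv2.imwrite("pics/p2.png",crop(s,260,180,90,80,6)[:,:,::-1])
E
```

```text
shift cm [0.26 0.01 0.24] turn [-0.  -0.  -0.1]
tcp [ 0.5666 -0.069   0.0744] yaw -101.6 F [-2.7  1.8  8.4] t 3.2 j [ 0.16  0.49 -0.35  0.   -0.74 -0.37]
```

View pics/p2.png

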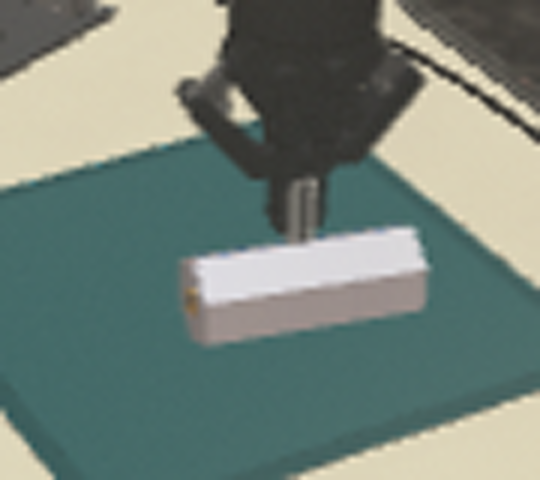

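The bar is part way over, with the blue-lined edge now high. I'll keep pushing along the arc.

Request:
arm_command([
  [1, [0.4, 0, 0], [0, 0, 0]],
  [1, [0.8, 0, 0], [0, 0, 0]],
  [1, [1.1, 0, 0], [0, 0, 0]],
  [1, [1.1, 0, 0], [0, 0, 0]],
  [1, [1.1, 0, 0], [0, 0, 0]],
])

```text
clock: 3.75
tool_pos: [0.5643, -0.0804, 0.0746]
eef_rot: [1.986, -2.434, 0.002]
contact_force: [-3.1, -0.6, 8.2]
opening: -0.0
gripper_force: 4.0
```

```bash
cat > look.py <<'E'
import sys; from fit import *
# bar fit from chosen cameras; args: x y yaw cams z
x,y,w=map(float,sys.argv[1:4]);cams=sys.argv[4].split(",");z=float(sys.argv[5])
ims={n:optics.camera(n) for n in cams};p0=np.array([x,y,np.deg2rad(w)])
mk,wn=masks("bar",ims,p0,27)
for c in[(n,) for n in cams]+([tuple(cams)] if len(cams)>1 else []):
    p,f=fit(lambda q:bar(q,z),{n:mk[n] for n in c},wn,p0);print(c,p[:2].round(4),np.rad2deg(p[2]).round(1),round(f,3))
o=[]
for n in cams:
    x0,y0,a,b=wn[n];im=cv2.resize(ims[n][y0:y0+b,x0:x0+a,::-1],(390,390),interpolation=cv2.INTER_CUBIC)
    for H in bar(p,z): cv2.polylines(im,[cv2.convexHull(((proj(n,H)-[x0,y0]+.5)*390/a).astype(np.float32)).astype(np.int32)],True,(0,255,0),1)
    o.append(im)
cv2.imwrite(sys.argv[6],np.hstack(o))
E
python3 go.py .566 -.0715 .072 -101.5; python3 look.py .561 -.0964 -11.5 side .025 pics/p3.png
```

```text
shift cm [-0.91  0.01  0.26] turn [-0.  -0.1 -0.1]
tcp [ 0.5643 -0.0804  0.0746] yaw -101.6 F [-3.1 -0.6  8.2] t 3.75 j [ 0.14  0.49 -0.35  0.   -0.73 -0.35]
('side',) [ 0.5641 -0.0866] -11.7 0.433
```

View pics/p3.png

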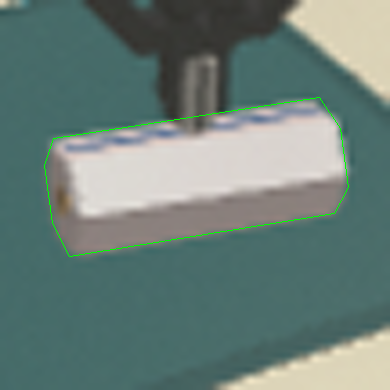

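The bar is nearly over, and the fingertip seems to be holding it down (8 N vertical). I'll raise the tool to free it.

Request:
arm_command([
  [1, [0.1, 0, -0.3], [0, 0, 0]],
  [1, [0.2, 0, -0.8], [0, 0, 0]],
  [1, [0.2, 0, -1.5], [0, 0, 0]],
  [1, [0, 0, -3], [0, 0, 0]],
  [1, [-2, 0, -4], [0, 0, 0]],
])

```text
clock: 4.3
tool_pos: [0.5683, -0.0606, 0.1142]
eef_rot: [-1.983, 2.436, -0.001]
contact_force: [1.0, 0.1, -0.1]
opening: 0.001
gripper_force: 0.0
```

```bash
python3 go.py .566 -.0715 .072 -101.5; python3 look.py .561 -.0964 -11.5 side .025 pics/p4.png
```

```text
shift cm [1.12 0.01 4.22] turn [-0.  -0.  -0.2]
tcp [ 0.5683 -0.0606  0.1142] yaw -101.7 F [ 1.   0.1 -0.1] t 4.3 j [ 0.18  0.44 -0.31  0.   -0.83 -0.38]
('side',) [ 0.5606 -0.0963] -11.7 0.164
```

View pics/p4.png

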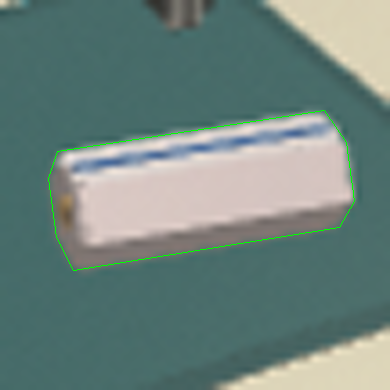

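The first roll worked: the lined face is on top at (0.5606,-0.0963), moved 25.4 mm as expected. For the second roll I'll start 2 mm higher and use a higher arc.

Request:
arm_command([
  [1, [-0.1, 0, 2], [0, 0, 0]],
  [1, [-0.1, 0, 4.6], [0, 0, 0]],
  [1, [-0.1, 0, 4.6], [0, 0, 0]],
  [1, [0.2, 0, 4.6], [0, 0, 0]],
  [1, [0.4, 0, 4.6], [0, 0, 0]],
])

```text
clock: 4.85
tool_pos: [0.5684, -0.0637, 0.0684]
eef_rot: [-1.985, 2.433, -0.002]
contact_force: [0.6, 0.2, -0.1]
opening: 0.003
gripper_force: 0.0
```

```bash
python3 go.py .566 -.0698 .068 -101.5
```

```text
shift cm [0.65 0.11 0.04] turn [-0.1  0.  -0.1]
tcp [ 0.5684 -0.0637  0.0684] yaw -101.6 F [ 0.6  0.2 -0.1] t 4.85 j [ 0.17  0.5  -0.35  0.   -0.72 -0.37]
```

Request:
arm_command([
  [1, [0.4, 0.1, 0], [0, 0, 0]],
  [1, [0.9, 0.1, -0.2], [0, 0, 0]],
  [1, [1.4, 0.1, -0.45], [0, 0, 0]],
  [1, [1.9, 0.1, -0.65], [0, 0, 0]],
  [1, [2.3, 0.1, -0.75], [0, 0, 0]],
])

```text
clock: 5.35
tool_pos: [0.5622, -0.0861, 0.0757]
eef_rot: [-1.985, 2.434, -0.001]
contact_force: [-1.3, 2.4, 3.8]
opening: 0.002
gripper_force: 2.4
```

Request:
arm_command([
  [1, [0.4, 0, -0.1], [0, 0, 0]],
  [1, [0.8, 0, -0.1], [0, 0, 0]],
  [1, [1.2, 0, -0.15], [0, 0, 0]],
  [1, [1.5, 0, -0.2], [0, 0, 0]],
  [1, [1.5, 0, -0.2], [0, 0, 0]],
])

```text
clock: 5.85
tool_pos: [0.5591, -0.1012, 0.0776]
eef_rot: [-1.986, 2.434, -0.002]
contact_force: [-2.6, -0.5, 6.8]
opening: 0.001
gripper_force: 2.9
```

```bash
python3 go.py .566 -.0715 .072 -101.5;python3 look.py .556 -.121 -11.5 side .025 pics/p5.png
```

```text
shift cm [-3.05 -0.08  0.56] turn [-0.  -0.  -0.1]
tcp [ 0.5591 -0.1012  0.0776] yaw -101.6 F [-2.6 -0.5  6.8] t 5.85 j [ 0.11  0.48 -0.35  0.   -0.74 -0.31]
('side',) [ 0.5615 -0.1051] -11.3 0.586
```

Request:
arm_command([
  [1, [0.3, 0, 0], [0, 0, 0]],
  [1, [0.6, 0, 0], [0, 0, 0]],
  [1, [0.7, 0, -0.8], [0, 0, 0]],
  [1, [0.5, 0, -2.5], [0, 0, 0]],
  [1, [-1, 0, -5], [0, 0, 0]],
])

```text
clock: 6.4
tool_pos: [0.5596, -0.0915, 0.1258]
eef_rot: [1.981, -2.434, -0.004]
contact_force: [0.8, 1.0, -0.4]
opening: -0.002
gripper_force: 0.0
```

```bash
python3 go.py .556 -.121 .13 -11.5;python3 look.py .556 -.121 -11.5 side .025 pics/p6.png
```

```text
shift cm [ 2.97 -0.25 -0.42] turn [  0.2   0.1 -90.2]
tcp [ 0.5596 -0.0915  0.1258] yaw -101.7 F [ 0.8  1.  -0.4] t 6.4 j [ 0.12  0.42 -0.31 -0.   -0.85 -0.33]
('side',) [ 0.5553 -0.1236] -9.3 0.565
```

View pics/p6.png

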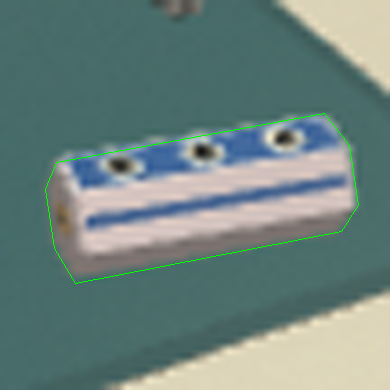

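The blue ported face with three ports is on top (ports at about (120,165), (203,152) and (285,137) in the crop), and the bar lies flat. I'll improve the mask, since blue confused it, re-measure, and turn the gripper 90° while opening.

```bash
python3 - <<'E'
s=open('fit.py').read()
s=s.replace('v=I[...,0]-.5*(I[...,1]+I[...,2])   # red minus teal','L=cv2.cvtColor(I.astype(np.uint8),cv2.COLOR_RGB2LAB).astype(float);v=np.minimum(np.linalg.norm(L-np.median(L.reshape(-1,3),0),axis=2),40)')
open('fit.py','w').write(s)
E
python3 look.py .556 -.121 -11.5 side .025 pics/p7.png
```

```text
('side',) [ 0.5576 -0.1191] -10.8 0.057
```

Request:
arm_command([
  [0, [0.5, 0, 0], [0, 0, -8.5]],
  [0, [1, 0, 0], [0, 0, -17]],
  [0, [1.5, -0.1, 0], [0, 0, -25.5]],
  [0, [2, -0.1, 0], [0, 0, -34]],
  [0, [2.5, -0.2, 0], [0, 0, -42.5]],
])

```text
clock: 7.0
tool_pos: [0.5574, -0.1158, 0.1261]
eef_rot: [2.737, -1.541, -0.002]
contact_force: [-0.0, -0.5, 0.2]
opening: 0.846
gripper_force: 0.0
```

Request:
arm_command([
  [0, [0, 0, 0], [0, 0, -8.5]],
  [0, [0, 0, 0], [0, 0, -17]],
  [0, [0, 0, 0], [0, 0, -25.5]],
  [0, [0, 0, 0], [0, 0, -34]],
  [0, [0, 0, 0], [0, 0, -42.5]],
])

```text
clock: 7.5
tool_pos: [0.5575, -0.1156, 0.1261]
eef_rot: [-3.11, 0.444, 0.002]
contact_force: [0.4, 0.5, -0.3]
opening: 0.998
gripper_force: 0.0
```

```bash
python3 go.py .556 -.121 .1 -11.5;python3 look.py .556 -.121 -11.5 top,side .025 pics/p8.png
```

```text
shift cm [0.01 0.56 2.61] turn [ 0.   0.1 -4.7]
tcp [ 0.5575 -0.1156  0.1261] yaw -16.2 F [ 0.4  0.5 -0.3] t 7.5 j [ 0.08  0.42 -0.3  -0.   -0.85  1.21]
('top',) [ 0.4638 -0.1145] 79.8 0.783
('side',) [ 0.5578 -0.1201] -11.2 0.058
('top', 'side') [ 0.5571 -0.12  ] -11.0 1.039
```

```bash
python3 go.py .558 -.1195 .036 -11.5
```

```text
shift cm [0.17 0.36 9.01] turn [ 0.   0.1 -5.1]
tcp [ 0.5575 -0.1156  0.1261] yaw -16.6 F [ 0.4  0.1 -0. ] t 7.6 j [ 0.08  0.42 -0.3  -0.   -0.85  1.2 ]
```

Request:
arm_command([
  [0, [0.2, 0.4, 2], [0, 0, -5]],
  [0, [0.2, 0.4, 4.5], [0, 0, -5]],
  [0, [0.2, 0.4, 7], [0, 0, -5]],
  [0, [0.2, 0.4, 8.7], [0, 0, -5]],
  [0, [0.2, 0.4, 9], [0, 0, -5]],
])

```text
clock: 8.1
tool_pos: [0.5569, -0.1201, 0.0342]
eef_rot: [3.124, -0.322, -0.008]
contact_force: [-0.5, -0.8, -0.3]
opening: 1.001
gripper_force: 0.0
```

```bash
python3 go.py .558 -.1195 .036 -11.5
```

```text
shift cm [ 0.1  -0.08 -0.18] turn [ 0.1  0.3 -0.3]
tcp [ 0.5569 -0.1201  0.0342] yaw -11.8 F [-0.5 -0.8 -0.3] t 8.1 j [ 0.07  0.55 -0.38 -0.   -0.65  1.29]
```

Request:
arm_command([
  [0.25, [0.1, 0, -0.1], [0, 0, 0]],
  [0.35, [0.1, 0, -0.1], [0, 0, 0]],
  [0.42, [0.1, 0, -0.1], [0, 0, 0]],
  [0.5, [0.1, 0, -0.1], [0, 0, 0]],
  [0.6, [0.1, 0, -0.1], [0, 0, 0]],
], grip_force=60)

```text
clock: 8.6
tool_pos: [0.5606, -0.1206, 0.0398]
eef_rot: [3.125, -0.317, 0.005]
contact_force: [-1.7, -1.4, 6.5]
opening: 0.562
gripper_force: 60.7
```

Request:
arm_command([
  [1, [0, 0, 0], [0, 0, 0]],
  [1, [0, 0, 0], [0, 0, 0]],
  [1, [0, 0, 0], [0, 0, 0]],
  [1, [0, 0, 0], [0, 0, 0]],
  [1, [0, 0, 0], [0, 0, 0]],
], grip_force=60)

```text
clock: 9.1
tool_pos: [0.5606, -0.1206, 0.0398]
eef_rot: [3.125, -0.317, 0.005]
contact_force: [-1.6, -2.2, 5.7]
opening: 0.568
gripper_force: 60.7
```

```bash
python3 go.py .558 -.1195 .036 -11.5; python3 look.py .558 -.1195 -11.5 side .025 pics/p9.png
```

```text
shift cm [-0.28 -0.06  0.38] turn [ 0.  -0.2 -0.1]
tcp [ 0.5606 -0.1206  0.0398] yaw -11.6 F [-1.6 -2.2  5.7] t 9.1 j [ 0.07  0.54 -0.37  0.   -0.66  1.3 ]
('side',) [ 0.5623 -0.1124] -2.0 0.482
```

Opening 0.568 implies about 48 mm, where 50.8 was expected. I'll check the bar's roll numerically from the blue face in the side image before lifting.

```bash
cat > roll.py <<'E'
import sys; from fit import *
# args x y z yaw : fit x,y,roll(deg) of blue face in side view (z,yaw given; centre)
x,y,z,w=map(float,sys.argv[1:5]);n="side"
im=optics.camera(n).astype(float);c=proj(n,[x,y,z+.02])[0].astype(int);win=(c[0]-34,c[1]-30,68,60)
I=im[win[1]:win[1]+60,win[0]:win[0]+68];B=((I[...,2]-I[...,0]>25)&(I[...,2]-I[...,1]>18)).astype(np.uint8)
k,lab,st,ct=cv2.connectedComponentsWithStats(B)
print("blue comps",[(st[i,:5].tolist()) for i in range(1,k) if st[i,4]>15])
B=B*np.isin(lab,[i for i in range(1,k) if st[i,4]>8]).astype(np.uint8)
dark=I.sum(2)<230
def hull(p,kind):
    r=R.from_euler('z',w,degrees=True)*R.from_euler('x',p[2],degrees=True);ctr=np.array([p[0],p[1],z])
    f=lambda ys:np.array([[l,yy,.022] for l in(-.06,.06) for yy in ys])
    A=[f((-.0127,.0127))]
    L=[R.from_euler('x',s*60,degrees=True).apply(f((-.0015,.0015))) for s in(1,-1)]
    N=[r.apply(H)+ctr for H in A]
    for s,H in zip((1,-1),L):
        nn=r.apply(R.from_euler('x',s*60,degrees=True).apply([0,0,1.]));v=np.array(M[n]["pose"])[:3,3]-ctr
        if nn@v>0.02: N.append(r.apply(H)+ctr)
    return N
def cost(p):
    m=render(n,hull(p,0),win);d=np.abs(m-B)*np.where(dark&(m>.5),.2,1);return d.sum()/B.sum()
from scipy.optimize import minimize
for r0 in(-20,-10,0,10,20):
    s=np.array([[x,y,r0],[x+.006,y,r0],[x,y+.006,r0],[x,y,r0+8]])
    q=minimize(cost,s[0],method='Nelder-Mead',options=dict(initial_simplex=s));print(r0,q.x.round(4),round(q.fun,3))
E
python3 roll.py .558 -.1195 .025 -11.5
```

```text
blue comps [[48, 26, 6, 5, 19], [23, 29, 12, 6, 35], [16, 31, 7, 5, 22], [43, 34, 12, 3, 22], [19, 37, 16, 4, 31]]
-20 [ 0.5558 -0.1238 -6.3365] 0.73
-10 [ 0.5579 -0.1224 -3.0498] 0.74
0 [ 0.5576 -0.1226 -4.2335] 0.739
10 [ 0.5604 -0.1226 -2.5565] 0.789
20 [ 0.557  -0.1238 -5.6465] 0.73
```

The face-to-line spacing is 6.8 px now and was 7.06 px before gripping, so the roll is unchanged to within about 5°. Lifting.

Request:
arm_command([
  [1, [0, 0, -0.4], [0, 0, 0]],
  [1, [0, 0, -1.2], [0, 0, 0]],
  [1, [0, 0, -2.5], [0, 0, 0]],
  [1, [0, 0, -4.5], [0, 0, 0]],
  [1, [0, 0, -7], [0, 0, 0]],
], grip_force=80)

```text
clock: 9.7
tool_pos: [0.5589, -0.1199, 0.1081]
eef_rot: [-3.126, 0.317, 0.004]
contact_force: [0.3, -0.7, -3.8]
opening: 0.556
gripper_force: 82.9
```

Request:
arm_command([
  [1, [0, 0, -1.5], [0, 0, 0]],
  [1, [0, 0, -2], [0, 0, 0]],
  [1, [0, 0, -2], [0, 0, 0]],
  [1, [0, 0, -2], [0, 0, 0]],
  [1, [0, 0, -2], [0, 0, 0]],
])

```text
clock: 10.2
tool_pos: [0.5589, -0.1201, 0.1266]
eef_rot: [3.125, -0.317, -0.004]
contact_force: [0.4, 1.2, -3.4]
opening: 0.555
gripper_force: 82.9
```

```bash
python3 go.py .558 -.1195 .128 -11.5; python3 roll.py .5585 -.1205 .112 -11.5; python3 - <<'E'
from h import *
s=optics.camera("side");np.save("lift.npy",s)
t=optics.camera("top");np.save("liftt.npy",t)
E
python3 - <<'E'
from fit import *
# silhouette in side above fingers? print blue centroids in world for midline
print(proj("side",[[.5585,-.1205,.112+.022]]),proj("side",[[.5585-.06*.98,-.1205+.012,.112]]),proj("side",[[.5585+.06*.98,-.1205-.012,.112]]))
E
```

```text
shift cm [-0.1  -0.04 -0.14] turn [ 0.   0.1 -0.1]
tcp [ 0.5589 -0.1201  0.1266] yaw -11.6 F [ 0.4  1.2 -3.4] t 10.2 j [ 0.07  0.42 -0.29 -0.   -0.86  1.3 ]
blue comps [[47, 27, 6, 4, 18], [22, 29, 11, 6, 34], [14, 31, 7, 5, 20], [42, 34, 12, 3, 23], [17, 37, 17, 4, 34]]
-20 [ 0.5534 -0.1241 -6.2017] 0.744
-10 [ 0.553  -0.1233 -4.5512] 0.752
0 [ 0.5513 -0.1234 -5.8765] 0.753
10 [ 0.5539 -0.1239 -5.6595] 0.752
20 [ 0.5565 -0.1128 10.3832] 1.06
[[316.49864484 202.9624434 ]] [[296.45263052 212.38872957]] [[335.33514473 206.64761754]]
```

The lift is clean: the wrist force matches the bar's weight and the orientation is unchanged. Carrying it to the cradle.

```bash
python3 go.py .5603 .2902 .15 24; python3 -c "
from h import *
print(back('top',(209,193),0),back('side',(300,176),0))"
```

```text
shift cm [ -8.15 -40.21  -2.31] turn [ -0.    0.1 -35.6]
tcp [ 0.5593 -0.1201  0.1269] yaw -11.6 F [-0.2  0.1 -3.5] t 10.35 j [ 0.07  0.42 -0.29 -0.   -0.86  1.3 ]
[0.73387303 0.30265614 0.        ] [0.73772542 0.28551139 0.        ]
```

Request:
arm_command([
  [1, [-0.4, -2, -1.5], [0, 0, -2]],
  [1, [-1.2, -6, -2.5], [0, 0, -6]],
  [1, [-2.2, -10.5, -2.5], [0, 0, -10]],
  [1, [-3.1, -15, -2.5], [0, 0, -14]],
  [1, [-4, -19.5, -2.5], [0, 0, -18]],
])

```text
clock: 10.85
tool_pos: [0.5593, 0.0805, 0.1526]
eef_rot: [3.136, 0.18, -0.001]
contact_force: [0.3, 0.2, -3.3]
opening: 0.553
gripper_force: 83.3
```

```bash
python3 go.py .5603 .2902 .15 24
```

```text
shift cm [  2.5  -20.82   0.25] turn [  0.    0.  -17.4]
tcp [0.5593 0.0805 0.1526] yaw 6.6 F [ 0.3  0.2 -3.3] t 10.85 j [ 0.43  0.38 -0.28 -0.   -0.91  1.26]
```

Request:
arm_command([
  [1, [0.6, -4.8, 0], [0, 0, -4]],
  [1, [1.2, -9.5, 0], [0, 0, -8]],
  [1, [1.8, -14, 0], [0, 0, -12]],
  [1, [2.2, -18, 0], [0, 0, -15.5]],
  [1, [2.5, -20.6, 0], [0, 0, -17.4]],
])

```text
clock: 11.35
tool_pos: [0.5611, 0.2894, 0.152]
eef_rot: [3.073, 0.655, -0.0]
contact_force: [0.3, -0.4, -4.2]
opening: 0.551
gripper_force: 83.4
```

Request:
arm_command([
  [1, [0, 0, 0], [0, 0, 0]],
  [1, [0, 0, 0], [0, 0, 0]],
  [1, [0, 0, 0], [0, 0, 0]],
  [1, [0, 0, 0], [0, 0, 0]],
  [1, [0, 0, 0], [0, 0, 0]],
])

```text
clock: 11.85
tool_pos: [0.5616, 0.2854, 0.1529]
eef_rot: [3.074, 0.646, -0.0]
contact_force: [0.5, 0.5, -2.8]
opening: 0.552
gripper_force: 83.4
```

```bash
python3 go.py .5603 .2902 .1 24; python3 roll.py .5592 .2897 .138 24;python3 - <<'E'
from h import *
# bar end check along axis: side & top images of gold end ports etc saved
np.save("over_t.npy",optics.camera("top"));np.save("over_s.npy",optics.camera("side"))
E
```

```text
shift cm [ 0.08 -0.49  5.29] turn [ 0.   0.  -0.3]
tcp [0.5616 0.2854 0.1529] yaw 23.7 F [ 0.5  0.5 -2.8] t 11.85 j [ 0.73  0.48 -0.12  0.   -0.98  1.26]
blue comps [[0, 4, 7, 6, 24], [28, 31, 7, 4, 17]]
-20 [  0.5657   0.2965 -30.593 ] 1.167
-10 [  0.5725   0.279  -14.825 ] 1.384
0 [  0.5841   0.2817 -23.5728] 1.382
10 [  0.5926   0.2791 -31.7978] 1.315
20 [  0.586    0.2823 -30.6219] 1.351
```

Request:
arm_command([
  [1, [0.1, -0.5, 1], [0, 0, -0.3]],
  [1, [0.1, -0.5, 3], [0, 0, -0.3]],
  [1, [0.1, -0.5, 5], [0, 0, -0.3]],
  [1, [0.1, -0.5, 6.2], [0, 0, -0.3]],
  [1, [0.1, -0.5, 6.5], [0, 0, -0.3]],
])

```text
clock: 12.5
tool_pos: [0.5593, 0.2909, 0.0854]
eef_rot: [3.07, 0.656, -0.006]
contact_force: [0.0, 0.0, -4.3]
opening: 0.554
gripper_force: 83.4
```

Request:
arm_command([
  [1, [0, 0, 0], [0, 0, 0]],
  [1, [0, 0, 0], [0, 0, 0]],
  [1, [0, 0, 0], [0, 0, 0]],
  [1, [0, 0, 0], [0, 0, 0]],
  [1, [0, 0, 0], [0, 0, 0]],
])

```text
clock: 13.0
tool_pos: [0.5605, 0.2916, 0.0884]
eef_rot: [-3.072, -0.656, -0.001]
contact_force: [-1.6, 0.4, -3.1]
opening: 0.553
gripper_force: 83.4
```

```bash
python3 go.py .5603 .2902 .067 24
python3 - <<'E'
from fit import *
# bar ends along axis: warm/light pixel silhouette in side view against predicted hull (gripper masks the middle)
im=optics.camera("side")
for dl in(-.006,-.003,0,.003,.006):
    c=np.array([.5592,.2897]);u=np.array([np.cos(np.deg2rad(24)),np.sin(np.deg2rad(24))])
    H=bar([*(c+dl*u),np.deg2rad(24)],.073)[0];q=proj("side",H);print(dl,q[:,0].min().round(1),q[:,0].max().round(1),q[:,1].min().round(1),q[:,1].max().round(1))
np.set_printoptions(linewidth=250)
# print luminance/colour along projected bar axis on -y upper face
f=R.from_euler('x',60,degrees=True).apply([[l,0.005,.022] for l in np.arange(-.072,.073,.004)])
f=R.from_euler('z',24,degrees=True).apply(f)+[.5592,.2897,.073]
for p,l in zip(proj("side",f),np.arange(-72,73,4)): print(l,p.round(1),cv2.getRectSubPix(im,(1,1),tuple(map(float,p)))[0,0])
E
```

```text
shift cm [-0.08  0.12  2.13] turn [-0.  -0.1  0.1]
tcp [0.5605 0.2916 0.0884] yaw 24.1 F [-1.6  0.4 -3.1] t 13.0 j [ 0.74  0.55 -0.18 -0.   -0.84  1.26]
-0.006 241.6 273.1 157.0 180.2
-0.003 242.2 273.6 156.8 179.9
0 242.8 274.1 156.5 179.6
0.003 243.3 274.6 156.3 179.3
0.006 243.9 275.1 156.0 179.0
-72 [248.7 171.8] [158 144 136]
-68 [249.5 171.4] [161 148 144]
-64 [250.2 171. ] [167 156 152]
-60 [251.  170.7] [172 161 160]
-56 [251.7 170.3] [172 163 164]
-52 [252.5 169.9] [185 172 169]
-48 [253.2 169.6] [176 165 166]
-44 [253.9 169.2] [177 166 167]
-40 [254.7 168.8] [183 170 169]
-36 [255.4 168.5] [171 162 165]
-32 [256.1 168.1] [180 167 166]
-28 [256.9 167.7] [181 168 167]
-24 [257.6 167.4] [170 161 164]
-20 [258.3 167. ] [184 170 168]
-16 [259.  166.6] [178 166 166]
-12 [259.8 166.3] [171 161 163]
-8 [260.5 165.9] [180 165 161]
-4 [261.2 165.6] [156 145 140]
0 [261.9 165.2] [102  98  93]
4 [262.6 164.9] [103 100  93]
8 [263.3 164.5] [95 92 85]
12 [264.  164.2] [66 63 59]
16 [264.7 163.8] [60 58 53]
20 [265.4 163.5] [58 56 51]
24 [266.1 163.1] [60 57 54]
28 [266.8 162.8] [72 73 75]
32 [267.5 162.4] [80 81 85]
36 [268.2 162.1] [86 83 84]
40 [268.9 161.8] [99 95 97]
44 [269.6 161.4] [88 88 92]
48 [270.2 161.1] [89 85 83]
52 [270.9 160.7] [104  98  92]
56 [271.6 160.4] [124 118 104]
60 [272.3 160.1] [160 153 134]
64 [272.9 159.7] [214 205 179]
68 [273.6 159.4] [219 211 183]
72 [274.3 159.1] [219 211 183]
```

The right end of the bar reads at about +60 mm, so it is centred along the channel. Lowering with a force check.

Request:
arm_command([
  [1, [-0.1, 0.1, 0.4], [0, 0, 0]],
  [1, [-0.1, 0.1, 0.8], [0, 0, 0]],
  [1, [-0.1, 0.1, 1.2], [0, 0, 0]],
  [1, [-0.1, 0.1, 1.5], [0, 0, 0]],
  [1, [-0.1, 0.1, 1.7], [0, 0, 0]],
])

```text
clock: 13.55
tool_pos: [0.5597, 0.29, 0.0701]
eef_rot: [3.072, 0.656, -0.001]
contact_force: [0.8, 0.7, -4.0]
opening: 0.554
gripper_force: 83.4
```

```bash
python3 go.py .5603 .2902 .067 24
```

```text
shift cm [0.06 0.01 0.31] turn [0.  0.  0.1]
tcp [0.5597 0.29   0.0701] yaw 24.1 F [ 0.8  0.7 -4. ] t 13.55 j [ 0.73  0.57 -0.19  0.   -0.81  1.26]
```

Request:
arm_command([
  [1, [0.05, 0, 0.1], [0, 0, 0]],
  [1, [0.05, 0, 0.2], [0, 0, 0]],
  [1, [0.05, 0, 0.3], [0, 0, 0]],
  [1, [0.05, 0, 0.3], [0, 0, 0]],
  [1, [0.05, 0, 0.3], [0, 0, 0]],
])

```text
clock: 14.05
tool_pos: [0.5604, 0.2903, 0.0678]
eef_rot: [-3.072, -0.656, -0.0]
contact_force: [0.1, 0.3, -3.9]
opening: 0.553
gripper_force: 83.4
```

Request:
arm_command([
  [1, [0, 0, 0], [0, 0, 0]],
  [1, [0, 0, 0.1], [0, 0, 0]],
  [1, [0, 0, 0.1], [0, 0, 0]],
  [1, [0, 0, 0.1], [0, 0, 0]],
  [1, [0, 0, 0.1], [0, 0, 0]],
])

```text
clock: 14.55
tool_pos: [0.5604, 0.2904, 0.0671]
eef_rot: [-3.072, -0.657, -0.001]
contact_force: [-1.0, -0.6, -1.5]
opening: 0.55
gripper_force: 83.7
```

```bash
python3 go.py .5603 .2902 .067 24
```

```text
shift cm [-0.02  0.02  0.01] turn [-0.  -0.   0.1]
tcp [0.5604 0.2904 0.0671] yaw 24.1 F [-1.  -0.6 -1.5] t 14.55 j [ 0.73  0.58 -0.19  0.   -0.8   1.26]
```

Contact is at TCP z 0.067, matching the home height. I'll press slightly, then release gradually.

Request:
arm_command([
  [1, [0, 0, 0.1], [0, 0, 0]],
  [1, [0, 0, 0.1], [0, 0, 0]],
  [1, [0, 0, 0.1], [0, 0, 0]],
  [1, [0, 0, 0.1], [0, 0, 0]],
  [1, [0, 0, 0.1], [0, 0, 0]],
], grip_force=20)

```text
clock: 15.05
tool_pos: [0.5604, 0.2905, 0.0671]
eef_rot: [-3.072, -0.657, -0.001]
contact_force: [-3.0, -0.8, 5.7]
opening: 0.556
gripper_force: 84.3
```

Request:
arm_command([
  [0.4, [0, 0, 0], [0, 0, 0]],
  [0.35, [0, 0, 0], [0, 0, 0]],
  [0.3, [0, 0, 0], [0, 0, 0]],
  [0.15, [0, 0, 0], [0, 0, 0]],
  [0, [0, 0, 0], [0, 0, 0]],
])

```text
clock: 15.55
tool_pos: [0.5604, 0.2903, 0.0656]
eef_rot: [3.072, 0.656, 0.0]
contact_force: [0.2, 0.1, -0.8]
opening: 0.993
gripper_force: 0.0
```

Request:
arm_command([
  [0, [0, 0, 0], [0, 0, 0]],
  [0, [0, 0, 0], [0, 0, 0]],
  [0, [0, 0, -1], [0, 0, 0]],
  [0, [0, 0, -2.5], [0, 0, 0]],
  [0, [0, 0, -5], [0, 0, 0]],
])

```text
clock: 16.05
tool_pos: [0.5596, 0.2898, 0.1154]
eef_rot: [3.071, 0.656, -0.004]
contact_force: [0.9, 1.3, -0.3]
opening: 0.998
gripper_force: 0.0
```

Request:
arm_command([
  [0, [0, 0, -4], [0, 0, 0]],
  [0, [0, 0, -8], [0, 0, 0]],
  [0, [0, -4, -10], [0, 0, 0]],
  [0, [0, -8, -10], [0, 0, 0]],
  [0, [0, -12, -10], [0, 0, 0]],
])

```text
clock: 16.55
tool_pos: [0.5111, 0.4009, 0.2183]
eef_rot: [-3.07, -0.654, -0.005]
contact_force: [0.8, 0.3, -1.2]
opening: 1.001
gripper_force: 0.0
```

```bash
python3 go.py .5603 .2902 .067 24
```

```text
shift cm [-0.07 12.15 15.11] turn [-0.1 -0.2  0.1]
tcp [0.5111 0.4009 0.2183] yaw 24.1 F [ 0.8  0.3 -1.2] t 16.55 j [ 0.91  0.45  0.02  0.   -1.13  1.08]
```

```bash
cat > fin.py <<'E'
from fit import *
p0=np.array([.5592,.2897,np.deg2rad(24)]);mk={};wn={};cur={n:optics.camera(n) for n in("top","side")}
for n in cur:
    c=proj(n,[.5592,.2897,.045])[0].astype(int);w=(c[0]-30,c[1]-30,60,60);wn[n]=w;sl=np.s_[w[1]:w[1]+60,w[0]:w[0]+60]
    a=cv2.imread(f"pics/{n}0.png")[:,:,::-1][sl].astype(float);b=cur[n][sl].astype(float)
    d=np.minimum(np.abs(a-b).sum(2),255).astype(np.uint8);m=(d>50).astype(np.uint8)
    k,lab,st,_=cv2.connectedComponentsWithStats(m);l=1+np.argmax(st[1:,4]);mk[n]=(lab==l).astype(float);print(n,"changed",st[1:,4].tolist(),st[l,:4])
    B=((b[...,2]-b[...,0]>15)).sum();print("blue px",B)
for z in(.049,.052,.055,.060):
    for s in(("top",),("side",),("top","side")):
        p,f=fit(lambda q:bar(q,z),{n:mk[n] for n in s},wn,p0);print(z,s,p[:2].round(4),np.rad2deg(p[2]).round(1),round(f,3))
for nm,g in(("cradle0",0),):
    pass
# neighbours unchanged?
a=cv2.imread("pics/side0.png")[:,:,::-1].astype(float);d=np.abs(a-cur["side"]).sum(2)
for nm,(u,v) in dict(cone0=(345,298),cone1=(368,289),red=(388,270),syr=(320,338)).items(): print(nm,(d[v-18:v+18,u-20:u+20]>80).sum())
E
python3 fin.py
```

```text
top changed [1667] [ 0  0 60 56]
blue px 3
side changed [316] [15 18 31 23]
blue px 98
0.049 ('top',) [0.5326 0.2985] 40.0 0.767
0.049 ('side',) [0.5581 0.2943] 25.4 0.262
0.049 ('top', 'side') [0.5578 0.2938] 25.4 1.064
0.052 ('top',) [0.5284 0.2963] 38.7 0.767
0.052 ('side',) [0.5559 0.2892] 26.1 0.266
0.052 ('top', 'side') [0.5555 0.2887] 25.6 1.058
0.055 ('top',) [0.5262 0.2958] 36.9 0.767
0.055 ('side',) [0.5532 0.2832] 26.7 0.271
0.055 ('top', 'side') [0.553  0.2833] 26.9 1.054
0.06 ('top',) [0.5262 0.2977] 39.0 0.765
0.06 ('side',) [0.5495 0.2742] 26.7 0.283
0.06 ('top', 'side') [0.5494 0.2757] 27.2 1.099
cone0 0
cone1 0
red 0
syr 0
```

The neighbours are undisturbed. The arm still occludes the top view, so I'll move it away and re-measure.

Request:
arm_command([
  [0, [-2, -4, -1], [0, 0, 0]],
  [0, [-4, -8, -2], [0, 0, 0]],
  [0, [-6, -12, -3], [0, 0, 0]],
  [0, [-8, -16, -4], [0, 0, 0]],
  [0, [-10, -20, -5], [0, 0, 0]],
])

```text
clock: 17.15
tool_pos: [0.3372, 0.5418, 0.267]
eef_rot: [-3.072, -0.656, -0.001]
contact_force: [0.3, 1.5, 0.1]
opening: 0.999
gripper_force: 0.0
```

Request:
arm_command([
  [0, [-4, -1, 0], [0, 0, 0]],
  [0, [-8, -2, 0], [0, 0, 0]],
  [0, [-12, -3, 0], [0, 0, 0]],
  [0, [-15, -4, 0], [0, 0, 0]],
  [0, [-15, -4, 0], [0, 0, 0]],
])

```text
clock: 17.65
tool_pos: [0.1825, 0.5159, 0.2669]
eef_rot: [-3.07, -0.662, 0.0]
contact_force: [0.7, 0.2, -0.4]
opening: 1.001
gripper_force: 0.0
```

```bash
python3 go.py .5603 .2902 .067 24;python3 fin.py
```

```text
shift cm [25.11 36.16 19.95] turn [-0.1 -0.   0.3]
tcp [0.1825 0.5159 0.2669] yaw 24.3 F [ 0.7  0.2 -0.4] t 17.65 j [ 1.53  0.24 -0.17 -0.   -1.16  0.47]
top changed [376] [17 16 30 29]
blue px 185
side changed [320] [15 18 31 23]
blue px 97
0.049 ('top',) [0.5587 0.2894] 23.7 0.207
0.049 ('side',) [0.5583 0.2935] 24.9 0.254
0.049 ('top', 'side') [0.5577 0.2905] 24.5 0.501
0.052 ('top',) [0.5573 0.2895] 23.4 0.208
0.052 ('side',) [0.5561 0.2893] 26.7 0.259
0.052 ('top', 'side') [0.5566 0.29  ] 24.9 0.472
0.055 ('top',) [0.5557 0.2897] 23.9 0.21
0.055 ('side',) [0.5533 0.2831] 26.7 0.262
0.055 ('top', 'side') [0.555  0.2891] 25.2 0.521
0.06 ('top',) [0.5524 0.2901] 24.0 0.213
0.06 ('side',) [0.5496 0.2741] 26.7 0.274
0.06 ('top', 'side') [0.5534 0.2895] 23.3 0.665
cone0 0
cone1 0
red 0
syr 0
```

The best joint fit is at z = 52 mm, with blue facing up. One finer check of the centring along the channel, using the blue face in the top view:

```bash
python3 - <<'E'
from fit import *
for n,th in(("top",15),("side",15)):
    im=optics.camera(n).astype(float);c=proj(n,[.5592,.2897,.074])[0];x0,y0=(c-25).astype(int)
    I=im[y0:y0+50,x0:x0+50];B=(I[...,2]-I[...,0]>th).astype(np.uint8)
    k,lab,st,_=cv2.connectedComponentsWithStats(B,connectivity=8);l=1+np.argmax(st[1:,4])
    h=cv2.convexHull(np.argwhere(np.isin(lab,[i for i in range(1,k) if st[i,4]>8]) if n=="top" else lab==l)[:,::-1].astype(np.float32)+[x0,y0])
    h=h.reshape(-1,2);P=np.array([back(n,q,.074) for q in h]);d=R.from_euler('z',-24,degrees=True).apply(P-[.5592,.2897,.074])*1000
    print(n,st[1:,4].tolist(),"along",d[:,0].min().round(1),d[:,0].max().round(1),"across",d[:,1].min().round(1),d[:,1].max().round(1))
E
```

```text
Traceback (most recent call last):
cv2.error: OpenCV(4.12.0) /io/opencv/modules/imgproc/src/convhull.cpp:143: error: (-215:Assertion failed) total >= 0 && (depth == CV_32F || depth == CV_32S) in function 'convexHull'
```

```bash
python3 - <<'E'
from fit import *
for n,th in(("top",15),("side",15)):
    im=optics.camera(n).astype(float);c=proj(n,[.5592,.2897,.074])[0];x0,y0=(c-25).astype(int)
    I=im[y0:y0+50,x0:x0+50];B=(I[...,2]-I[...,0]>th).astype(np.uint8)
    k,lab,st,_=cv2.connectedComponentsWithStats(B,connectivity=8);l=1+np.argmax(st[1:,4])
    q=np.argwhere(lab==l)[:,::-1]+[x0,y0]
    P=np.array([back(n,v,.074) for v in q]);d=R.from_euler('z',-24,degrees=True).apply(P-[.5592,.2897,.074])*1000
    print(n,st[1:,4].tolist(),"along",np.percentile(d[:,0],[0,2,98,100]).round(1),"across",np.percentile(d[:,1],[0,2,98,100]).round(1))
E
```

```text
top [162, 23] along [-60.  -58.6  52.9  55.7] across [-16.5 -14.2  11.6  12. ]
side [66, 31] along [-62.  -59.   50.   53.1] across [-12.6 -12.5   8.3  11.3]
```

The bar sits about 3 mm short of centre along the channel (blue spans roughly -59 to +54 mm). I'll nudge its -x end with the shut fingers until the end face is 60 mm from the cradle centre, which puts the TCP at s = -71 mm.

```bash
python3 go.py .475 .2522 .2 24
```

```text
shift cm [15.62 35.93  6.59] turn [ 0. -0.  0.]
tcp [0.186  0.5167 0.2658] yaw 24.0 F [-0.1  0.7 -0.1] t 17.9 j [ 1.52  0.25 -0.16  0.   -1.16  0.47]
```

Request:
arm_command([
  [1, [1.8, 4.2, 0.7], [0, 0, 0]],
  [1, [3.6, 8.4, 1.4], [0, 0, 0]],
  [1, [5.4, 12.6, 2.1], [0, 0, 0]],
  [1, [7.2, 16.8, 2.8], [0, 0, 0]],
  [1, [9, 21, 3.5], [0, 0, 0]],
])

```text
clock: 18.4
tool_pos: [0.355, 0.36, 0.2305]
eef_rot: [3.073, 0.654, 0.0]
contact_force: [0.8, 0.7, -1.0]
opening: 0.142
gripper_force: 0.0
```

Request:
arm_command([
  [1, [1.8, 4.2, 0.7], [0, 0, 0]],
  [1, [3.6, 8.4, 1.4], [0, 0, 0]],
  [1, [5.4, 12.6, 2.1], [0, 0, 0]],
  [1, [6.6, 14.9, 3], [0, 0, 0]],
  [1, [6.6, 14.9, 3], [0, 0, 0]],
])

```text
clock: 18.9
tool_pos: [0.4763, 0.2494, 0.1989]
eef_rot: [3.073, 0.646, -0.004]
contact_force: [-0.1, 0.2, 0.3]
opening: 0.003
gripper_force: 0.0
```

```bash
python3 go.py .475 .2522 .066 24
```

```text
shift cm [ 0.03 -0.32 13.29] turn [ 0.1  0.2 -0.3]
tcp [0.4763 0.2494 0.1989] yaw 23.7 F [-0.1  0.2  0.3] t 18.9 j [ 0.78  0.29 -0.29  0.   -1.    1.2 ]
```

Request:
arm_command([
  [1, [-0.2, -0.2, 4], [0, 0, 0]],
  [1, [-0.2, -0.2, 8], [0, 0, 0]],
  [1, [-0.2, -0.2, 11.5], [0, 0, 0]],
  [1, [-0.2, -0.2, 13], [0, 0, 0]],
  [1, [-0.2, -0.2, 13], [0, 0, 0]],
])

```text
clock: 19.4
tool_pos: [0.4705, 0.2525, 0.0682]
eef_rot: [3.07, 0.654, -0.008]
contact_force: [-0.5, 0.3, -0.5]
opening: -0.0
gripper_force: 0.0
```

```bash
python3 go.py .4943 .2608 .067 24
```

```text
shift cm [2.51 0.22 0.11] turn [0.1 0.3 0.1]
tcp [0.4705 0.2525 0.0682] yaw 24.1 F [-0.5  0.3 -0.5] t 19.4 j [ 0.8   0.45 -0.44 -0.   -0.69  1.19]
```

Request:
arm_command([
  [1, [0.6, 0.1, 0.1], [0, 0, 0]],
  [1, [1.1, 0.2, 0.1], [0, 0, 0]],
  [1, [1.5, 0.2, 0.1], [0, 0, 0]],
  [1, [1.6, 0.2, 0.1], [0, 0, 0]],
  [1, [1.6, 0.2, 0.1], [0, 0, 0]],
])

```text
clock: 19.9
tool_pos: [0.4873, 0.2588, 0.0703]
eef_rot: [-3.072, -0.656, -0.002]
contact_force: [-0.5, -0.7, 0.2]
opening: -0.001
gripper_force: 0.0
```

```bash
python3 go.py .4943 .2608 .067 24
```

```text
shift cm [0.72 0.1  0.33] turn [-0.  -0.1  0.1]
tcp [0.4873 0.2588 0.0703] yaw 24.1 F [-0.5 -0.7  0.2] t 19.9 j [ 0.78  0.47 -0.4  -0.   -0.7   1.21]
```

Request:
arm_command([
  [1, [0.1, 0, 0], [0, 0, 0]],
  [1, [0.2, 0, 0], [0, 0, 0]],
  [1, [0.3, 0, 0], [0, 0, 0]],
  [1, [0.3, 0, 0], [0, 0, 0]],
  [1, [0.3, 0, 0], [0, 0, 0]],
])

```text
clock: 20.4
tool_pos: [0.4895, 0.2597, 0.0697]
eef_rot: [3.072, 0.656, -0.0]
contact_force: [-0.9, 0.7, 0.6]
opening: 0.001
gripper_force: 0.0
```

```bash
python3 go.py .4943 .2608 .067 24
```

```text
shift cm [0.48 0.1  0.27] turn [0.  0.  0.1]
tcp [0.4895 0.2597 0.0697] yaw 24.1 F [-0.9  0.7  0.6] t 20.4 j [ 0.78  0.47 -0.39 -0.   -0.71  1.21]
```

Request:
arm_command([
  [1, [0.1, 0.1, 0], [0, 0, 0]],
  [1, [0.2, 0.1, 0], [0, 0, 0]],
  [1, [0.25, 0.1, 0], [0, 0, 0]],
  [1, [0.25, 0.1, 0], [0, 0, 0]],
  [1, [0.25, 0.1, 0], [0, 0, 0]],
])

```text
clock: 20.9
tool_pos: [0.492, 0.2596, 0.0696]
eef_rot: [3.072, 0.656, -0.001]
contact_force: [-0.1, -0.4, 0.7]
opening: -0.003
gripper_force: 0.6
```

```bash
python3 go.py .4943 .2608 .067 24
```

```text
shift cm [ 0.25 -0.01  0.26] turn [0.  0.  0.1]
tcp [0.492  0.2596 0.0696] yaw 24.1 F [-0.1 -0.4  0.7] t 20.9 j [ 0.78  0.48 -0.39 -0.   -0.71  1.21]
```

Request:
arm_command([
  [1, [0.1, 0, 0], [0, 0, 0]],
  [1, [0.2, 0, 0], [0, 0, 0]],
  [1, [0.25, 0, 0], [0, 0, 0]],
  [1, [0.25, 0, 0], [0, 0, 0]],
  [1, [0.25, 0, 0], [0, 0, 0]],
])

```text
clock: 21.4
tool_pos: [0.4944, 0.2606, 0.0696]
eef_rot: [3.072, 0.656, -0.001]
contact_force: [-2.7, -1.6, 1.5]
opening: 0.001
gripper_force: 1.8
```

```bash
python3 go.py .4943 .2608 .067 24; python3 fin.py | grep 0.052
```

```text
shift cm [ 0.   -0.02  0.26] turn [0.  0.  0.1]
tcp [0.4944 0.2606 0.0696] yaw 24.1 F [-2.7 -1.6  1.5] t 21.4 j [ 0.78  0.48 -0.38 -0.   -0.71  1.22]
0.052 ('top',) [0.5352 0.3128] -48.8 0.819
0.052 ('side',) [0.5603 0.3201] -12.3 0.639
0.052 ('top', 'side') [0.5601 0.3322] -43.2 1.477
```

Contact force is about 3 N at s = -71, so the end face is where it should be. Backing off and re-checking.

Request:
arm_command([
  [1, [-0.5, 0, 0], [0, 0, 0]],
  [1, [-2, 0, 0], [0, 0, 0]],
  [1, [-3, 0, -3], [0, 0, 0]],
  [1, [-3, 0, -8], [0, 0, 0]],
  [1, [-3, 0, -13], [0, 0, 0]],
])

```text
clock: 22.0
tool_pos: [0.4674, 0.2489, 0.2013]
eef_rot: [-3.072, -0.657, -0.002]
contact_force: [1.7, 0.8, -0.3]
opening: 0.002
gripper_force: 0.0
```

Request:
arm_command([
  [0.5, [-2, -4, -1], [0, 0, 0]],
  [0, [-4, -8, -2], [0, 0, 0]],
  [0, [-6, -12, -3], [0, 0, 0]],
  [0, [-8, -16, -4], [0, 0, 0]],
  [0, [-10, -20, -5], [0, 0, 0]],
])

```text
clock: 22.5
tool_pos: [0.2931, 0.3922, 0.2509]
eef_rot: [-3.069, -0.656, -0.004]
contact_force: [1.8, 0.5, 0.1]
opening: 0.848
gripper_force: 0.0
```

Request:
arm_command([
  [0, [-1, -4, 0], [0, 0, 0]],
  [0, [-2, -8, 0], [0, 0, 0]],
  [0, [-3, -12, 0], [0, 0, 0]],
  [0, [-3, -12, 0], [0, 0, 0]],
  [0, [-3, -12, 0], [0, 0, 0]],
])

```text
clock: 23.0
tool_pos: [0.2171, 0.4887, 0.2497]
eef_rot: [-3.07, -0.659, -0.001]
contact_force: [0.5, -0.0, 0.4]
opening: 0.998
gripper_force: 0.0
```

```bash
python3 go.py .4943 .2608 .067 24; python3 fin.py | egrep "0.052|0.049|0.055|cone|red|syr|blue"; python3 - <<'E'
from fit import *
for n,th in(("top",15),("side",15)):
    im=optics.camera(n).astype(float);c=proj(n,[.5592,.2897,.074])[0];x0,y0=(c-25).astype(int)
    I=im[y0:y0+50,x0:x0+50];B=(I[...,2]-I[...,0]>th).astype(np.uint8)
    k,lab,st,_=cv2.connectedComponentsWithStats(B,connectivity=8);l=1+np.argmax(st[1:,4])
    q=np.argwhere(lab==l)[:,::-1]+[x0,y0]
    P=np.array([back(n,v,.074) for v in q]);d=R.from_euler('z',-24,degrees=True).apply(P-[.5592,.2897,.074])*1000
    print(n,st[1:,4].tolist(),"along",np.percentile(d[:,0],[0,2,98,100]).round(1),"across",np.percentile(d[:,1],[0,2,98,100]).round(1))
E
```

```text
shift cm [15.9  32.18 18.24] turn [-0.1 -0.1  0.2]
tcp [0.2171 0.4887 0.2497] yaw 24.2 F [ 0.5 -0.   0.4] t 23.0 j [ 1.46  0.24 -0.22  0.   -1.11  0.54]
blue px 188
blue px 94
0.049 ('top',) [0.5611 0.2901] 23.5 0.227
0.049 ('side',) [0.5607 0.296 ] 25.0 0.26
0.049 ('top', 'side') [0.5601 0.291 ] 24.3 0.531
0.052 ('top',) [0.5593 0.2903] 23.4 0.227
0.052 ('side',) [0.5584 0.2897] 25.8 0.264
0.052 ('top', 'side') [0.559 0.29 ] 24.2 0.503
0.055 ('top',) [0.558  0.2905] 23.2 0.229
0.055 ('side',) [0.5554 0.285 ] 26.2 0.267
0.055 ('top', 'side') [0.5576 0.2902] 24.3 0.546
cone0 0
cone1 0
red 0
syr 0
top [166, 24] along [-57.4 -55.8  56.1  58.4] across [-16.7 -14.5  11.5  12. ]
side [63, 31] along [-59.7 -57.   52.5  55.5] across [-12.6 -12.6   8.2   8.3]
```

The bar is now centred at (0.559,0.290) with yaw 24° and z 52 mm, ports up. The neighbours are unchanged and the robot is clear, so I'm handing in.

```bash
python3 -c "
from bench import close_job
print(close_job())"
```

```text
the job is handed in; nothing more can be done
None
```

The manifold was rolled two flats until its ported face was up, then lifted and laid in the nearer cradle. By my camera fits it is fully home and within about 1 mm of centre along the channel, after I nudged its end to correct a 2–3 mm offset. It is released, the cones, connector and syringe show no change, and the job was handed in at about 23 s.

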